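# Prise open the case and put the paperweight away

## Task

Use the scraper's blade in the front notch of the grey case to prise up its stiff hinged cover and swing it open until it stands about upright or further; until then the gripper itself must not touch the cover. Lay the scraper flat back down on the table, and put the glass paperweight away inside the case, lowering it gently onto the floor of the case rather than dropping it, with the cover left open. Do not push the mug, the computer mouse or the roll of tape about.

Things in the scene. Friction and masses are not known exactly. Their poses are not given: they have to be found in the camera images.
- case: Dark grey open-topped case fixed to the table, 140 (x) by 170 (y) by 65 mm high, walls and floor 5 mm thick. Origin: centre of its underside; z up, +x to the hinged side, -x to the front, which faces roughly to the robot. The front wall's top edge has a notch 70 mm wide (mid-front) and 12 mm deep: a slot 70 by 12 mm under the closed cover.
- notch (a point): Centre of that slot on the outer front face of the case, 59 mm above the table (the slot spans heights 53 to 65 mm). Same axes as the case.
- case_floor (a point): Centre of the case's inner floor (clear floor 130 by 160 mm), 5 mm above the table. Same axes as the case.
- cover (a joint): Angle of the cover (a flat grey plate 140 by 170 by 5 mm, 0.1 to 0.14 kg, no handle, flush with the case's outline): 0 closed, grows as it opens, 1.57 upright, stop at 1.9. The hinge is stiff: the cover stays where it is left; about 2 N at its free edge moves it.
- cover_hinge (a point): Point on the hinge axis, mid-width, at the underside of the cover's far edge, 65.5 mm above the table. The hinge axis is the case's y; two small steel hinge barrels show on this side.
- cover_edge (a point): Middle of the underside of the cover's free (front) edge, 140 mm from the hinge. Moves with the cover; above the notch when closed.
- scraper: Loose filling scraper lying flat on the table, 0.1 kg: wooden handle 107 mm long, 22 wide, 24 high, and a thin flat steel blade 100 mm long, 32 wide, 2 thick. Origin: on the underside of the handle, under its grip point; +x along the blade towards its tip, z up. The handle reaches from x = -85 to +22 mm, the blade from +20 to +120 mm at mid-height (z = 12 mm).
- scraper_grip (a point): Grip point inside the scraper's handle near its centre of mass, 12 mm above its underside. Grip across the 22 mm width (y).
- scraper_tip (a point): Middle of the blade's front edge, 120 mm ahead of the grip point and at the same height (the blade is 2 mm thick about it).
- paperweight: Loose glass paperweight: ball of 52 mm diameter with a 28 mm wide flat underneath, 48 mm high, about 0.17 kg. Origin: centre of the flat; z up.
- paperweight_center (a point): Centre of the paperweight's ball, 22 mm above its flat.
- tape: Bystander: roll of tape lying flat, 90 mm across, 36 high. Origin: centre of its underside.
- mouse: Bystander: black computer mouse, 100 (x) by 58 by 30 mm. Origin: centre of its underside.
- mug: Bystander: white mug, 80 mm across, 92 high, handle at +y. Origin: centre of its underside.
Things that resemble listed ones, but are neither listed nor needed, are in the scene too. What is shaped like the case but orange is not meant.

How it is judged:
On the way, in this order (a step that is already met when the one before it is completed fails the run):
1. the cover is prised up by at least 0.2 rad while the scraper bears on it (value of joint cover above 0.2 rad and contact force between scraper and cover_c0 above 0.3 N), for 0.05 s.
2. the cover stands open (at least 1.3 rad) and stays so (value of joint cover above 1.3 rad), for 0.2 s.
At the end, for the whole second after the job is handed in: The cover stands open by at least 1.3 rad (75 degrees); the paperweight rests inside the case (its centre within the walls and less than 42 mm above the case's underside), at rest; the scraper lies flat on the table, at rest (grip point and blade tip both less than 30 mm above the table) (value of joint cover above 1.3 rad and x of paperweight_center in the frame of case between -0.065 and 0.065 m and y of paperweight_center in the frame of case between -0.08 and 0.08 m and z of paperweight_center in the frame of case below 0.042 m and linear speed of each of paperweight, scraper below 0.03 m/s and height (world z) of each of scraper_grip, scraper_tip below 0.03 m); the robot touches nothing.
It fails at once if the gripper touches the cover (over 1 N) before it is open to 1.3 rad (value of joint cover below 1.3 rad and contact force between any of the arm, the fingers and cover_c0 above 1 N).
It fails at once if the paperweight knocks or is pressed against the case (over 30 N) (contact force between paperweight and case above 30 N).
It fails at once if the paperweight is dropped or plunged into the case (faster than 0.55 m/s in or just above it) (x of paperweight_center in the frame of case between -0.065 and 0.065 m and y of paperweight_center in the frame of case between -0.08 and 0.08 m and z of paperweight_center in the frame of case below 0.09 m and linear speed of paperweight above 0.55 m/s).
It fails at once if the tape, the mouse or the mug is pushed more than 30 mm (distance of any of tape, mouse, mug from where it was at the start of the episode above 0.03 m).
It also fails if it takes over 72 s, if anything falls off the work surface, if the arm or the gripper's body presses on something with over 40 N, if the wrist force passes 120 N, or if a joint passes its speed limit or range.

## Robot

A 6-joint arm with a two-finger parallel gripper is mounted at the origin on the work surface. World frame = base frame: x ahead of the robot, y to its left, z up, the work surface at z = 0. Lengths are in m, angles in rad, forces in N, time in s.
With the tool pointing down it reaches from about 0.35 to 0.725 m from the base axis. Payload 4.3 kg.
Tool frame: the origin (TCP) lies midway between the tips of the shut fingers; the grasp point (between the pads) lies 19 mm behind it (bot.grasp_offset is the distance from the TCP to the grasp point, in m); z points along the fingers, y is the line along which they close (so a half turn about z gives the same grasp; the last joint's range is limited). The gripper opens to 85 mm and grips with 20 to 120 N. Pads are 22 mm wide; open, the fingers measure 114 mm over their backs; the gripper's body (76 mm by 85 mm) begins 54 mm behind the grasp point. The pads swing forward as they close: fully open they stand 13 mm farther back than shut.
Start: joints at [0.994, 0.377, 0.081, 1.274, 0, 1.46], TCP at [0.259, 0.514, 0.231] pointing down, gripper open.
Joint ranges: [-2.72, 2.72], [-0.84, 1.66], [-1.02, 1.22], [-1.77, 2.12], [-1.37, 1.28], [-3.14, 3.14]. Speed limits (rad/s): [2.57, 2.57, 3.14, 3.14, 3.14, 3.14].

## Interface

Orientations are given as [roll, pitch, yaw] about the fixed x, y, z axes, in that order (R = Rz(yaw) Ry(pitch) Rx(roll)).
In Python, from workcell import bot, capture, recognise, place_of gives the robot as it stands.
- The arm moves only by the tool send_rows, never from a script. Its argument "targets" is text: rows parted by semicolons, each of 7 numbers parted by spaces: the finger opening in cm, from 0 to 8.54, then the shift along the tool's x, y, z in cm, then the turn, a rotation vector about the tool's x, y, z in rad. A call has 1 to 10 rows; each row is the pose to reach, as a shift and turn from the pose commanded when the call began, along the tool's axes at that moment; what a row does not reach only later rows make up. A row lasts 1/12 s, in which the tool goes at most 41.7 mm and 7.16 degrees, less where a joint would pass 70% of its speed; a pose out of reach is approached as far as the arm can. A call with a gripper value outside its range is refused whole. The fingers move at their own pace and stop on an object; "newtons" is the grip in N (left out, the last holds). Time passes only in rows, so rows that repeat a pose let the fingers close. It gives the time, the measured TCP pose, the force, the opening and the grip force at its end, in the units of the state.
- bot.get_obs(): the state, without advancing time (a new reading comes with each control period).
- capture(name): name is "scene" or "top" or "wrist"; returns a dict with "pixels" (400x640x3 uint8, red, green, blue), "mtx" (3x3 intrinsics, pixels), "dist_coeffs" ([k1, k2, p1, p2, k3] as OpenCV has them; the pictures are not rectified), "T" (4x4, takes a point from camera to world coordinates). Camera axes: x right, y up, looking along -z (the intrinsics and any distortion apply to the point x, -y, -z); pixel columns grow to the right and rows downward; lengths in m; the calibration is good to about 2 mm. A picture is of the moment at which its call begins. There is no depth.
- bot.hand_in(): hands the job in; it is judged then, once.
Trained networks look in the newest picture that a camera, given by its name, has taken for a name from the list of things; names that differ only in an ending like _2 or _b are one class to them, and where a whole thing is asked for, a point or a joint stands for the part that bears it (a point fixed in the world has none). Each returns a list of dicts, best first, with "score" (0 to 1); they miss things now and then, are a little off and sometimes report something else, mostly with a low value. They report only what shows in the picture. A call takes as long as a camera call. They do not tell look-alikes from the thing itself.
- recognise(camera, thing): "extent" ([left, top, width, height] in pixels, round what is visible of it).
- place_of(camera, thing): "location" ([row, column] in pixels: a listed point, or the origin of a listed thing).
The state is a dict: "time": time; "joints": joint angles; "dq": joint speeds; "effort": joint torques, N m; "ee_pos": TCP position; "eef_rot": TCP orientation; "ft_force": force on the tool from outside, world axes, zero at the start; "wrist_torque": the same for the moment, N m; "gripper_width": opening from 0.0 (shut) to 1.0 (fully open); "gripper_force": force on a finger pad.
Only numpy, scipy, OpenCV 4.12 (cv2) and the standard library are available. Lean on these libraries where they do the work, as an engineer would, in place of code of your own. Each camera call takes 0.05 s, during which the arm holds its last target. There are 200 camera calls.

## Working session

There is one attempt and no reset: what is moved stays moved. The work goes in short steps, Python scripts to look and compute and a tool call to move; the robot and the scene stay as the last step left them, time stands still between calls to the robot, and variables do not carry over. Pictures are saved under pics/ and viewed, at most 10 in all, crops included, and the job is handed in when it is done.

Besides the shell and the picture viewer there is one more tool, called after ">>>" as name(argument=value, ...) on one line, values as JSON. send_rows: Moves the arm, as the interface text tells. Its arguments: {"type":"object","properties":{"targets":{"type":"string"},"newtons":{"type":"number"}},"required":["targets"]}

```bash
mkdir -p pics; ls
cat > h.py <<'E'
import numpy as np, cv2
from workcell import bot, capture, recognise, place_of
from scipy.spatial.transform import Rotation as R
def ray(c,rc):
    p=cv2.undistortPoints(np.array([[[rc[1],rc[0]]]],float),np.array(c["mtx"]),np.array(c["dist_coeffs"]))[0,0]
    T=np.array(c["T"]); d=T[:3,:3]@np.array([p[0],-p[1],-1]); return T[:3,3],d
def at(c,rc,z):
    o,d=ray(c,rc); return o+d*(z-o[2])/d[2]
def proj(c,P):
    T=np.array(c["T"]); q=(np.array(P)-T[:3,3])@T[:3,:3]; q=q*[1,-1,-1]
    return cv2.projectPoints(q.reshape(1,3),np.zeros(3),np.zeros(3),np.array(c["mtx"]),np.array(c["dist_coeffs"]))[0][0,0]
def save(c,n): cv2.imwrite("pics/"+n+".png",np.array(c["pixels"])[:,:,::-1])
E
python3 - <<'E'
from h import *
Z=dict(case=0,notch=.059,case_floor=.005,cover_hinge=.0655,cover_edge=.0655,scraper=0,scraper_grip=.012,scraper_tip=.012,paperweight=0,paperweight_center=.022,tape=0,mouse=0,mug=0)
ims=[]
for n in("top","scene"):
    c=capture(n); save(c,n+"0"); print(n,np.round(c["T"][:3,3] if hasattr(c["T"],'shape') else np.array(c["T"])[:3,3],3))
    for t,z in Z.items():
        for d in place_of(n,t)[:4]:
            print(t,round(d["score"],2),np.round(d["location"]),np.round(at(c,d["location"],z)[:2],3))
print(bot.get_obs(),bot.grasp_offset)
E
```

```text
pics
top [ 0.555 -0.014  0.93 ]
case 0.9 [192. 308.] [ 0.605 -0.001]
case 0.83 [120. 235.] [0.792 0.189]
notch 0.95 [223. 304.] [0.527 0.007]
case_floor 0.57 [221. 303.] [0.53  0.009]
cover_hinge 0.97 [158. 315.] [ 0.682 -0.019]
cover_hinge 0.97 [ 84. 235.] [0.863 0.178]
cover_hinge 0.49 [248. 404.] [ 0.47  -0.235]
cover_edge 0.69 [141. 221.] [0.722 0.207]
cover_edge 0.68 [223. 304.] [0.528 0.007]
cover_edge 0.48 [149. 447.] [ 0.71  -0.342]
scraper 0.61 [245. 405.] [ 0.469 -0.254]
scraper_grip 0.71 [247. 406.] [ 0.466 -0.252]
scraper_tip 0.78 [203. 407.] [ 0.579 -0.255]
scraper_tip 0.73 [246. 402.] [ 0.467 -0.242]
paperweight 0.61 [194. 187.] [0.599 0.31 ]
paperweight_center 0.74 [203. 404.] [ 0.576 -0.247]
paperweight_center 0.62 [195. 189.] [0.595 0.297]
tape 0.83 [254. 188.] [0.444 0.303]
mouse 0.66 [147. 447.] [ 0.727 -0.367]
mug 0.63 [152. 393.] [ 0.71  -0.224]
scene [1.267 0.058 0.932]
case 0.86 [216. 325.] [ 0.602 -0.006]
case 0.8 [287. 398.] [0.793 0.19 ]
notch 0.92 [249. 406.] [0.723 0.201]
notch 0.8 [184. 332.] [0.538 0.005]
notch 0.45 [242. 241.] [ 0.744 -0.201]
cover_hing
[... 609 characters left out ...]
39.] [ 0.713 -0.223]
{'time': 1.4, 'joints': array([ 9.93683364e-01,  3.77312788e-01,  8.09627375e-02,  1.27441075e+00,
       -3.56300377e-06,  1.46047708e+00]), 'dq': array([-0.00039259,  0.00025007, -0.00034624, -0.0004338 ,  0.00012618,
        0.00150909]), 'effort': array([-5.68374126e-04, -4.63515723e+01,  2.70152628e+01,  4.31425397e-04,
       -1.65513748e-04, -4.58224051e-06]), 'ee_pos': array([0.25877714, 0.51349223, 0.23130759]), 'eef_rot': array([3.14155773e+00, 7.45298957e-06, 2.67479894e+00]), 'ft_force': array([0.03287251, 0.12070404, 0.20589785]), 'wrist_torque': array([ 0.03161476, -0.01538558, -0.0148273 ]), 'gripper_force': 0.0, 'gripper_width': 0.9958876266786231} 0.0187
```

Run:
```python
import cv2,numpy as np
t=cv2.imread("pics/top0.png");s=cv2.imread("pics/scene0.png")
cv2.imwrite("pics/c1.png",cv2.resize(t[40:340,130:510],None,fx=2,fy=2,interpolation=3))
```

```text
(no output)
```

View pics/c1.png

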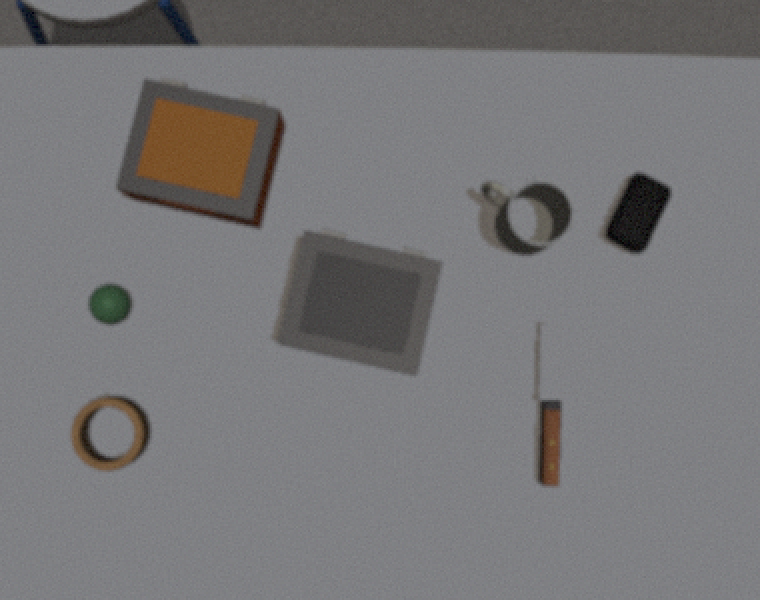

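View pics/scene0.png

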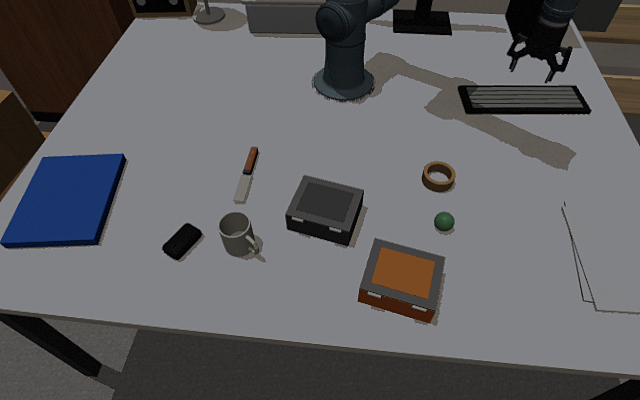

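The scraper is the wooden-handled tool at crop px (548,440); the only candidate for the case besides the grey one at (360,300) is the orange look-alike at (200,150), which I reject. The paperweight is the green ball at (110,303), the tape is at (110,433), the mug at (530,218) and the mouse at (638,212). I'll check the grey case, the scraper and the ball with a model overlay.

```bash
cat >> h.py <<'E'
def box(c,img,o,yaw,xs,ys,z,s,off,col):
    Rm=R.from_euler('z',yaw).as_matrix(); P=[]
    for x,y in((xs[0],ys[0]),(xs[1],ys[0]),(xs[1],ys[1]),(xs[0],ys[1])):
        P.append((proj(c,Rm@[x,y,0]+[o[0],o[1],z])-off+.5)*s)
    cv2.polylines(img,[np.int32(np.round(np.array(P)*8))],True,col,1,cv2.LINE_AA,3)
E
python3 - <<'E'
from h import *
out=[]
case=(0.605,-0.006);cy=-0.18;sc=(0.467,-0.252);sy=-0.04;pw=(.598,.304)
for n,rs in(("top",[(150,135,130,80),(370,190,80,110),(160,170,60,60)]),("scene",[(280,165,90,85),(225,140,45,70),(420,200,50,45)])):
    c=capture(n);
    for (x,y,w,h),sz in zip([(260,145,100,90),(380,190,50,105),(170,175,40,40)] if n=="top" else rs,(1,1,1)):
        s=3.7 if w>=80 else (3.7 if h>60 else 3.7)
        im=cv2.resize(np.array(c["pixels"])[y:y+h,x:x+w,::-1].copy(),None,fx=s,fy=s,interpolation=3)
        im=cv2.convertScaleAbs(im,alpha=1.5)
        off=np.array([x,y]);G=(0,255,0)
        box(c,im,case,cy,(-.07,.07),(-.085,.085),.0705,s,off,G)
        box(c,im,case,cy,(-.07,.07),(-.085,.085),0,s,off,(255,255,0))
        box(c,im,sc,sy,(-.085,.022),(-.011,.011),.024,s,off,G)
        box(c,im,sc,sy,(.02,.12),(-.016,.016),.012,s,off,G)
        box(c,im,pw,0,(-.026,.026),(-.026,.026),.022,s,off,G)
        out.append(im)
H=max(o.shape[0] for o in out)
rows=[]
for i in(0,3):
    rows.append(np.hstack([cv2.copyMakeBorder(o,0,400-o.shape[0] if o.shape[0]<400 else 0,0,0,0)[:400] for o in out[i:i+3]]))
W=max(r.shape[1] for r in rows)
f=np.vstack([cv2.copyMakeBorder(r,0,0,0,W-r.shape[1],0) for r in rows])[:720]
f=cv2.resize(f,None,fx=min(800/W,600/f.shape[0]),fy=min(800/W,600/f.shape[0]),interpolation=cv2.INTER_AREA)
cv2.imwrite("pics/c2.png",f);print(f.shape)
E
```

```text
(600, 586, 3)
```

View pics/c2.png

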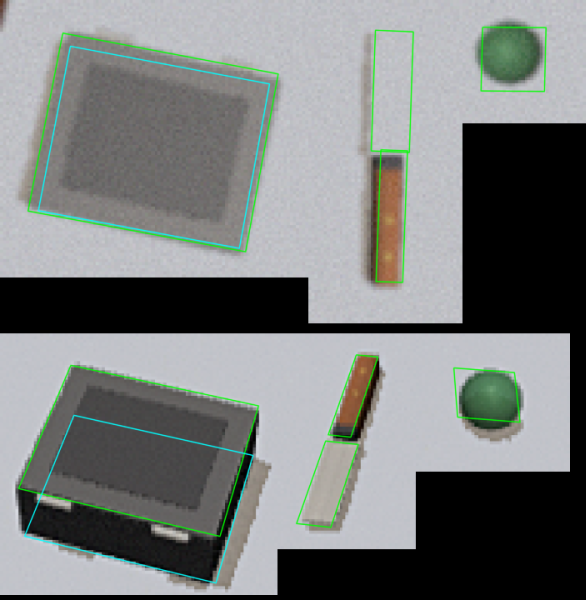

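```bash
cat >> h.py <<'E'
def rel(p,yaw,tilt=0,cur=None):
    """row numbers (cm, rad) from measured pose to TCP p, tool down with yaw; tilt about tool y"""
    o=bot.get_obs()
    P,E=(o["ee_pos"],o["eef_rot"]) if cur is None else cur
    R0=R.from_euler('xyz',E); R1=R.from_euler('xyz',[np.pi,0,yaw])*R.from_euler('y',tilt)
    return np.round(R0.inv().apply(np.array(p)-P)*100,2),np.round((R0.inv()*R1).as_rotvec(),3)
E
python3 - <<'E'
from h import *
print(rel((.466,-.25,.15),np.pi-.025),rel((.466,-.25,.004),np.pi-.025))
E
```

```text
(array([-52.87, -58.86,   8.13]), array([ 0.   ,  0.   , -0.442])) (array([-52.87, -58.86,  22.73]), array([ 0.   ,  0.   , -0.442]))
```

>>> send_rows(targets="5 -26 -29 4 0 0 -0.2;5 -26 -29 4 0 0 -0.2;5 -26 -29 4 0 0 -0.2;5 -26 -29 4 0 0 -0.2;5 -26 -29 4 0 0 -0.2;5 -26 -29 4 0 0 -0.2;5 -26 -29 4 0 0 -0.2;5 -52.87 -58.86 8.13 0 0 -0.442;5 -52.87 -58.86 8.13 0 0 -0.442;5 -52.87 -58.86 8.13 0 0 -0.442")

```text
time: 2.33
ee_pos: [0.3637, 0.1287, 0.1908]
eef_rot: [3.141, 0.001, 3.122]
ft_force: [1.7, -0.9, -0.4]
gripper_width: 0.587
gripper_force: 0.0
```

Run:
```python
from h import *
o=bot.get_obs();print(o["time"],o["ee_pos"],o["eef_rot"],o["gripper_width"])
print(rel((.466,-.25,.12),np.pi-.025))
```

```text
2.3333 [0.36366883 0.1287226  0.19076353] [3.14058589e+00 1.41351708e-03 3.12214321e+00] 0.5870227247213108
(array([-10.96, -37.67,   7.05]), array([0.001, 0.001, 0.006]))
```

>>> send_rows(targets="5 -11 -38 7 0 0 0;5 -11 -38 7 0 0 0;5 -11 -38 7 0 0 0;5 -11 -38 7 0 0 0;5 -11 -38 7 0 0 0;5 -11 -38 7 0 0 0;5 -11 -38 7 0 0 0;5 -11 -38 7 0 0 0;5 -11 -38 7 0 0 0;5 -11 -38 7 0 0 0")

```text
time: 3.17
ee_pos: [0.4647, -0.257, 0.1199]
eef_rot: [-3.14, 0.001, 3.114]
ft_force: [-0.3, 0.0, -0.1]
gripper_width: 0.588
gripper_force: 0.0
```

Run:
```python
from h import *
c=capture("wrist");save(c,"w1")
for t,z in(("scraper_grip",.012),("scraper_tip",.012),("scraper",0)):
    for d in place_of("wrist",t)[:2]: print(t,d["score"],np.round(d["location"]),at(c,d["location"],z))
o=bot.get_obs();print(o["time"],o["ee_pos"],o["eef_rot"],o["gripper_width"])
print(rel((.466,-.25,.004),np.pi-.025))
```

```text
scraper_grip 0.86 [193. 331.] [ 0.46046614 -0.25054106  0.012     ]
scraper_tip 0.6 [313. 330.] [ 0.58047497 -0.2538863   0.012     ]
scraper 0.73 [191. 332.] [ 0.46228844 -0.24996744  0.        ]
3.3667 [ 0.46363895 -0.25315422  0.12008304] [ 3.14057530e+00 -6.55461487e-04  3.11550556e+00] 0.587995186417004
(array([-0.24,  0.31, 11.61]), array([ 0.001, -0.001, -0.001]))
```

View pics/w1.png

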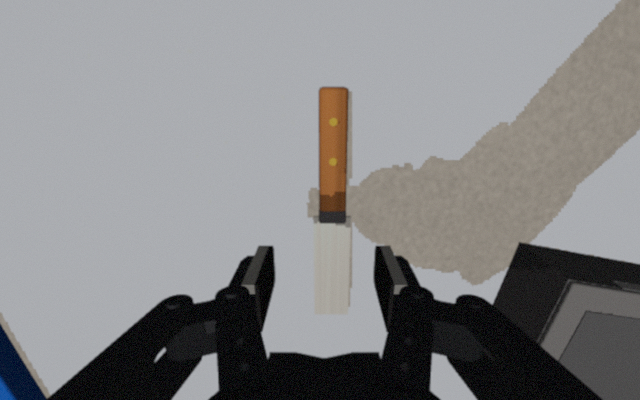

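The wrist picture shows the scraper lying flat, handle cols 319–347 and rows 88–215, tip at (332,313). Its grip measures (0.461,-0.2505) with the tip 120 mm ahead, which agrees with the given size.

>>> send_rows(newtons=100, targets="5 0.27 0.27 4 0 0 0;5 0.27 0.27 8 0 0 0;5 0.27 0.27 10.5 0 0 0;5 0.27 0.27 11.6 0 0 0;5 0.27 0.27 11.6 0 0 0;1 0.27 0.27 11.6 0 0 0;1 0.27 0.27 11.6 0 0 0;1 0.27 0.27 11.6 0 0 0;1 0.27 0.27 11.6 0 0 0;1 0.27 0.27 11.6 0 0 0")

```text
time: 4.2
ee_pos: [0.4627, -0.2506, 0.0065]
eef_rot: [-3.14, 0.003, 3.117]
ft_force: [-1.5, 0.6, 7.1]
gripper_width: 0.235
gripper_force: 98.7
```

Run:
```python
from h import *
print(rel((.461,-.25,.13),np.pi-.028),rel((.388,.0335,.13),np.pi-.18))
```

```text
(array([  0.13,   0.04, -12.35]), array([-0.001,  0.003,  0.004])) (array([  8.12,  28.2 , -12.41]), array([-0.001,  0.003,  0.156]))
```

>>> send_rows(targets="1 0 0 -4 0 0 0;1 0 0 -8 0 0 0;1 0 0 -12.4 0 0 0;1 2.5 7 -12.4 0 0 0.06;1 5 14 -12.4 0 0 0.1;1 8.1 28.2 -12.4 0 0.003 0.156;1 8.1 28.2 -12.4 0 0.003 0.156;1 8.1 28.2 -12.4 0 0.003 0.156;1 8.1 28.2 -12.4 0 0.003 0.156;1 8.1 28.2 -12.4 0 0.003 0.156")

```text
time: 5.03
ee_pos: [0.3875, 0.0334, 0.1295]
eef_rot: [3.141, -0.0, 2.96]
ft_force: [1.0, 0.2, -1.0]
gripper_width: 0.231
gripper_force: 98.3
```

Run:
```python
from h import *
o=bot.get_obs();print(o["time"],o["ee_pos"],o["eef_rot"],o["gripper_width"],o["ft_force"])
for n in("scene","top","wrist"):
    c=capture(n); save(c,n+"1")
    for t,z in(("scraper_tip",.135),("notch",.059),("cover_edge",.0655)):
        for d in place_of(n,t)[:3]: print(n,t,round(d["score"],2),np.round(d["location"],1),at(c,d["location"],z),ray(c,d["location"]))
print(rel((.388,.0335,.0535),np.pi-.18))
```

```text
5.0333 [0.38752634 0.03343829 0.12949822] [ 3.14128344e+00 -3.48895189e-04  2.95991090e+00] 0.2310433390445541 [ 0.9842176   0.23601721 -0.99222111]
scene scraper_tip 0.71 [157.5 333.9] [0.5093609  0.00733644 0.135     ] (array([1.26681265, 0.05755955, 0.93207513]), array([-0.69104496, -0.04581998, -0.72719451]))
scene scraper_tip 0.49 [244.9 240.7] [ 0.79604783 -0.17657555  0.135     ] (array([1.26681265, 0.05755955, 0.93207513]), array([-0.50492373, -0.25112406, -0.85491128]))
scene notch 0.94 [251.6 406.5] [0.72944789 0.20172883 0.059     ] (array([1.26681265, 0.05755955, 0.93207513]), array([-0.53603225,  0.14381178, -0.87091017]))
scene cover_edge 0.91 [181.5 334.2] [0.53242043 0.01129158 0.0655    ] (array([1.26681265, 0.05755955, 0.93207513]), array([-0.64675852, -0.0407469 , -0.76316828]))
scene cover_edge 0.67 [250.5 406.4] [0.73042687 0.20048674 0.0655    ] (array([1.26681265, 0.05755955, 0.93207513]), array([-0.53804397,  0.14336904, -0.86925407]))
top scraper_tip 0.65 [234.4 303. ] [0.50491182 0.00649307 0.135     ] (array([ 0.55504531, -0.01375486,  0.92967065]), array([-0.06347578,  0.02563661, -1.00616054]))
top notch 0.81 [222.  304.2] [0.52976931 0.0057608  0.059     ] (array([ 0.55504531, -0.01375486,  0.92967065]), array([-0.0291519 ,  0.02250826, -1.00418201]))
top notch 0.58 [143.3 222.3] [0.71884446 0.20581726 0.059     ] (array([ 0.55504531, -0.01375486,  0.92967065]), array([ 0.18791654,  0.25190138, -0.99886606]))
top cover_edge 0.87 [222.3 304.2] [0.52924536 0.00561014 0.0655    ] (array([ 0.55504531, -0.01375486,  0.92967065]), array([-0.02998137,  0.0225035 , -1.0042275 ]))
top cover_edge 0.76 [141.2 219.9] [0.72270378 0.21009791 0.0655    ] (array([ 0.55504531, -0.01375486,  0.92967065]), array([ 0.19376656,  0.25871154, -0.99874094]))
(array([0.03, 0.25, 7.49]), array([-0.   , -0.003, -0.003]))
```

>>> send_rows(targets="1 0 0.2 3 0 -0.003 0;1 0 0.2 6 0 -0.003 0;1 0 0.2 7.35 0 -0.003 0;1 0 0.2 7.35 0 -0.003 0;1 0 0.2 7.35 0 -0.003 0")

```text
time: 6.05
ee_pos: [0.3871, 0.0335, 0.0545]
eef_rot: [-3.141, -0.002, 2.96]
ft_force: [-0.3, -0.1, -0.5]
gripper_width: 0.229
gripper_force: 98.5
```

Run:
```python
from h import *
o=bot.get_obs();print(o["time"],o["ee_pos"],o["eef_rot"],o["ft_force"])
im=[]
for n,(x,y,w,h) in(("scene",(290,140,80,70)),("top",(265,180,80,70)),("wrist",(200,180,240,200))):
    c=capture(n); s=266/w
    k=cv2.resize(np.array(c["pixels"])[y:y+h,x:x+w,::-1],(400,300),interpolation=3); im.append(cv2.convertScaleAbs(k,alpha=1.6))
    for d in place_of(n,"scraper_tip")[:1]: print(n,round(d["score"],2),d["location"],at(c,d["location"],.059))
cv2.imwrite("pics/c3.png",np.vstack([np.hstack(im[:2]),np.hstack([im[2],im[2]*0])]))
```

```text
6.05 [0.38706132 0.03354712 0.05454306] [-3.14119947e+00 -2.34687429e-03  2.95990197e+00] [-0.34401686 -0.14350375 -0.45717137]
scene 0.88 [176.8, 333.2] [0.51025869 0.00678304 0.059     ]
top 0.98 [233.3, 300.3] [0.50271913 0.01490926 0.059     ]
```

View pics/c3.png

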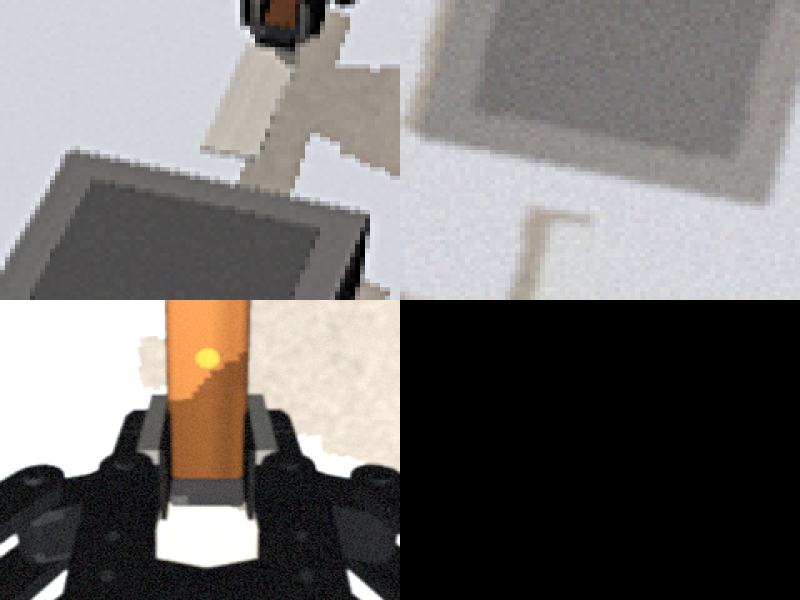

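Run:
```python
from h import *
cs={n:capture(n) for n in("top","scene")}
def tri(a,b):
    o1,d1=ray(cs["top"],a);o2,d2=ray(cs["scene"],b)
    A=np.array([d1,-d2]).T; t=np.linalg.lstsq(A,o2-o1,rcond=None)[0]
    p,q=o1+d1*t[0],o2+d2*t[1]; return (p+q)/2,p-q
print(tri((228.5,299.4),(175.5,335.6)))
# calibration: cover front corners top surface (expect z .0705)
print(tri((180+130/4.286,265+18/5),(140+210/4.286,290+368/5)))
print(tri((180+203/4.286,265+366/5),(140+150/4.286,290+70/5)))
```

```text
(array([0.51489478, 0.01514843, 0.07072966]), array([-0.00033126,  0.00316011,  0.00012771]))
(array([0.55715814, 0.09042003, 0.07288106]), array([ 0.00015272, -0.00155254, -0.00018695]))
(array([ 0.51740931, -0.07433625,  0.0657543 ]), array([ 0.00022077, -0.00228274,  0.00015351]))
```

>>> send_rows(targets="1 -1 0 -0.05 0 0 0;1 -2.2 0 -0.05 0 0 0;1 -2.8 0 -0.05 0 0 0;1 -3.2 0 -0.05 0 0 0;1 -3.5 0 -0.05 0 0 0;1 -3.8 0 -0.05 0 0 0;1 -3.8 0 -0.05 0 0 0")

```text
time: 7.03
ee_pos: [0.4257, 0.0269, 0.0554]
eef_rot: [-3.141, 0.0, 2.961]
ft_force: [0.2, -0.4, -0.5]
gripper_width: 0.229
gripper_force: 98.5
```

No resistance, so I'll go deeper.

>>> send_rows(targets="1 -0.6 0 0 0 0 0;1 -1.2 0 0 0 0 0;1 -1.8 0 0 0 0 0;1 -2.2 0 0 0 0 0;1 -2.2 0 0 0 0 0")

```text
time: 7.45
ee_pos: [0.4485, 0.0228, 0.0557]
eef_rot: [-3.142, 0.002, 2.961]
ft_force: [0.7, -0.6, -1.2]
gripper_width: 0.224
gripper_force: 98.5
```

Run:
```python
from h import *
o=bot.get_obs();print(o["time"],o["ee_pos"],o["eef_rot"],o["ft_force"])
im=[]
for n,(x,y,w,h) in(("scene",(290,140,80,70)),("top",(265,160,80,90))):
    c=capture(n)
    k=cv2.resize(np.array(c["pixels"])[y:y+h,x:x+w,::-1],(400,400),interpolation=3); im.append(cv2.convertScaleAbs(k,alpha=1.6))
cv2.imwrite("pics/c4.png",np.hstack(im))
```

```text
7.45 [0.4485157  0.02278159 0.05568045] [-3.14153578e+00  1.55655872e-03  2.96059831e+00] [ 0.74463844 -0.63833096 -1.19573277]
```

View pics/c4.png

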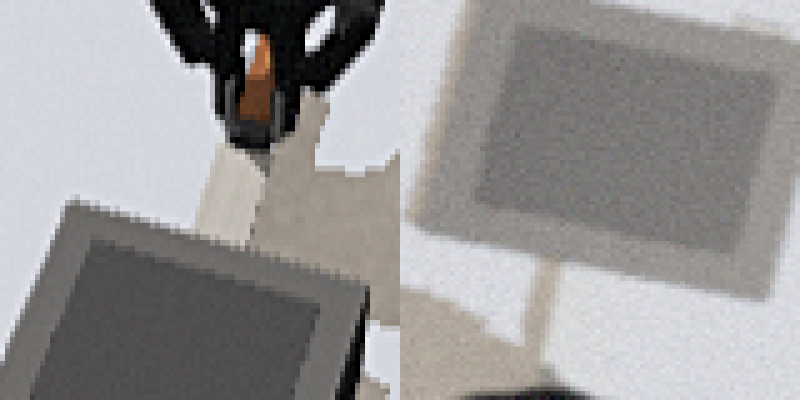

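>>> send_rows(newtons=115, targets="1 0 0 -0.5 0 0 0;1 0 0 -1 0 0 0;1 -0.05 0 -1.5 0 0 0;1 -0.15 0 -2 0 0 0;1 -0.25 0 -2.6 0 0 0;1 -0.4 0 -3.2 0 0 0;1 -0.6 0 -3.8 0 0 0;1 -0.75 0 -4.3 0 0 0;1 -0.9 0 -4.8 0 0 0;1 -0.9 0 -4.8 0 0 0")

```text
time: 8.38
ee_pos: [0.4574, 0.0212, 0.1048]
eef_rot: [3.142, 0.003, 2.961]
ft_force: [-0.6, 0.3, -1.6]
gripper_width: 0.225
gripper_force: 117.5
```

Run:
```python
from h import *
o=bot.get_obs();print(o["time"],o["ee_pos"],o["eef_rot"],o["ft_force"],o["wrist_torque"])
im=[]
for n,(x,y,w,h) in(("scene",(280,120,100,120)),("top",(255,135,100,120))):
    c=capture(n)
    k=cv2.resize(np.array(c["pixels"])[y:y+h,x:x+w,::-1],(400,480),interpolation=3); im.append(cv2.convertScaleAbs(k,alpha=1.6))
    for d in place_of(n,"cover_edge")[:3]: print(n,round(d["score"],2),d["location"],[np.round(at(c,d["location"],.0655+.14*np.sin(a)),3) for a in(.2,.3,.4)])
cv2.imwrite("pics/c5.png",np.hstack(im))
```

```text
8.3833 [0.45739257 0.02122676 0.1048102 ] [3.14155914e+00 2.87000294e-03 2.96070980e+00] [-0.62928552  0.26930387 -1.62467765] [ 0.00570228  0.19657207 -0.03038087]
scene 0.75 [248.2, 406.4] [array([0.741, 0.196, 0.093]), array([0.75 , 0.194, 0.107]), array([0.758, 0.192, 0.12 ])]
scene 0.7 [170.7, 330.2] [array([ 0.519, -0.001,  0.093]), array([ 0.531, -0.   ,  0.107]), array([0.543, 0.001, 0.12 ])]
top 0.81 [216.4, 303.1] [array([0.544, 0.008, 0.093]), array([0.544, 0.007, 0.107]), array([0.544, 0.007, 0.12 ])]
top 0.6 [142.9, 222.2] [array([0.713, 0.197, 0.093]), array([0.711, 0.194, 0.107]), array([0.708, 0.191, 0.12 ])]
```

View pics/c5.png

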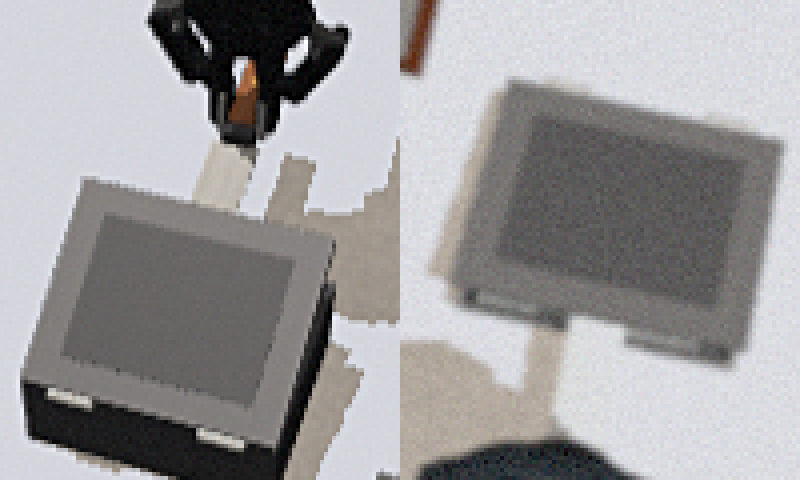

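>>> send_rows(targets="1 -0.75 0 -1.4 0 0 0;1 -1.7 0 -2.7 0 0 0;1 -2.9 0 -3.9 0 0 0;1 -4.2 0 -4.9 0 0 0;1 -5.7 0 -5.7 0 0 0;1 -7.2 0 -6.3 0 0 0;1 -8.9 0 -6.6 0 0 0;1 -10.5 0 -6.6 0 0 0;1 -11.7 0 -6.6 0 0 0;1 -12 0 -6.5 0 0 0")

```text
time: 9.42
ee_pos: [0.5756, -0.0006, 0.1682]
eef_rot: [-3.141, 0.001, 2.96]
ft_force: [0.1, -0.8, -1.2]
gripper_width: 0.222
gripper_force: 117.7
```

>>> send_rows(targets="1 -0.2 0 0 0 0 0;1 -0.2 0 0 0 0 0;1 -0.2 0 0 0 0 0")

```text
time: 9.67
ee_pos: [0.5752, -0.0003, 0.1683]
eef_rot: [-3.142, -0.0, 2.961]
ft_force: [0.1, -0.2, -0.7]
gripper_width: 0.23
gripper_force: 117.6
```

Run:
```python
from h import *
o=bot.get_obs();print(o["time"],o["ee_pos"],o["eef_rot"],o["ft_force"],o["wrist_torque"])
im=[]
for n,(x,y,w,h) in(("scene",(270,80,120,160)),("top",(245,115,120,160))):
    c=capture(n)
    k=cv2.resize(np.array(c["pixels"])[y:y+h,x:x+w,::-1],(400,533),interpolation=3); im.append(cv2.convertScaleAbs(k,alpha=1.6))
    for d in place_of(n,"cover_edge")[:3]: print(n,round(d["score"],2),d["location"],[np.round(at(c,d["location"],.0655+.14*np.sin(a)),3) for a in(1,1.3,1.57)])
cv2.imwrite("pics/c6.png",np.hstack(im))
```

```text
9.6667 [ 5.75249689e-01 -2.85758062e-04  1.68330129e-01] [-3.14153664e+00 -4.63442037e-04  2.96098250e+00] [ 0.10762396 -0.23959161 -0.68766642] [-0.00508547 -0.00959896 -0.00989124]
scene 0.92 [249.6, 403.7] [array([0.802, 0.176, 0.183]), array([0.812, 0.173, 0.2  ]), array([0.816, 0.172, 0.205])]
scene 0.91 [196.2, 309.5] [array([ 0.681, -0.035,  0.183]), array([ 0.695, -0.033,  0.2  ]), array([ 0.699, -0.032,  0.205])]
top 0.73 [141.1, 222.7] [array([0.7  , 0.174, 0.183]), array([0.697, 0.169, 0.2  ]), array([0.696, 0.168, 0.205])]
top 0.46 [141.6, 317.6] [array([ 0.701, -0.024,  0.183]), array([ 0.697, -0.023,  0.2  ]), array([ 0.696, -0.023,  0.205])]
```

View pics/c6.png

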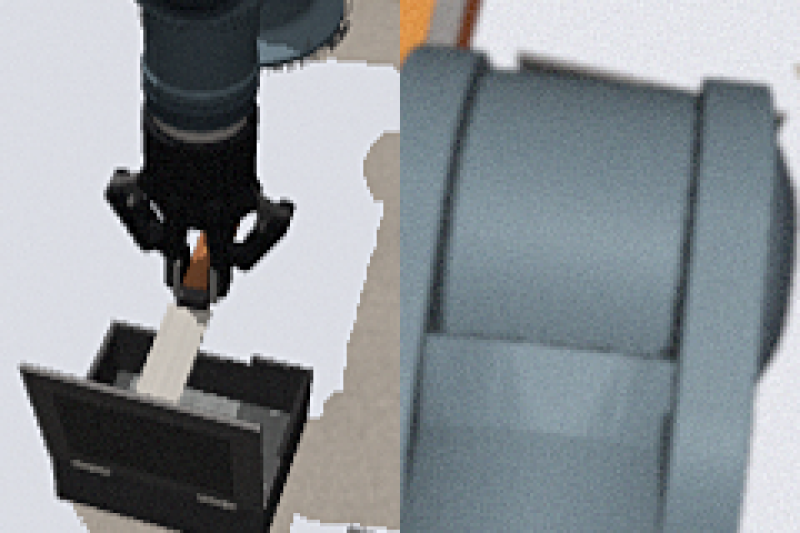

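The cover stands past upright: its edge is at (309,196) in the scene and works out to about 1.7 rad. Next I back off and lay the scraper down.

Run:
```python
from h import *
print(rel((.44,.024,.168),np.pi-.18),rel((.455,-.25,.1),np.pi-.03))
```

```text
(array([13.76, -0.04,  0.06]), array([-0.   ,  0.   , -0.001])) (array([  7.36, -26.72,   6.87]), array([-0.   ,  0.   , -0.151]))
```

>>> send_rows(targets="1 3 0 0 0 0 0;1 7 0 0 0 0 0;1 11 0 0 0 0 0;1 13.5 -2 0 0 0 0;1 12 -6 2 0 0 -0.05;1 11 -10 4 0 0 -0.1;1 10 -14 6.8 0 0 -0.151;1 9 -18 6.8 0 0 -0.151;1 8 -22 6.8 0 0 -0.151;1 7.4 -26 6.8 0 0 -0.151")

```text
time: 10.7
ee_pos: [0.4557, -0.2309, 0.1]
eef_rot: [3.141, -0.0, 3.112]
ft_force: [1.5, -0.3, -0.1]
gripper_width: 0.222
gripper_force: 117.6
```

Run:
```python
from h import *
o=bot.get_obs();print(o["time"],o["ee_pos"],o["eef_rot"])
print(rel((.455,-.25,.0065),np.pi-.03))
```

```text
10.7 [ 0.45572461 -0.23092071  0.10000557] [ 3.14103164e+00 -4.15871470e-04  3.11228401e+00]
(array([ 0.01, -1.91,  9.35]), array([ 0.001, -0.   ,  0.001]))
```

>>> send_rows(targets="1 0 0 0 0 0 0;1 0 0 3 0 0 0;1 0 0 6 0 0 0;1 0 0 8 0 0 0;1 0 0 8.8 0 0 0;1 0 0 9.1 0 0 0;1 0 0 9.3 0 0 0;1 0 0 9.3 0 0 0")

```text
time: 11.37
ee_pos: [0.4572, -0.2299, 0.0086]
eef_rot: [-3.14, 0.002, 3.112]
ft_force: [0.3, 0.0, -0.2]
gripper_width: 0.226
gripper_force: 117.6
```

>>> send_rows(newtons=40, targets="5 0 0 0 0 0 0;5 0 0 0 0 0 0;5 0 0 0 0 0 0;5 0 0 0 0 0 0;5 0 0 -2 0 0 0;5 0 0 -5 0 0 0;5 0 0 -9 0 0 0;5 0 0 -13 0 0 0;5 0 0 -17 0 0 0;5 0 0 -17 0 0 0")

```text
time: 12.2
ee_pos: [0.4606, -0.2323, 0.1863]
eef_rot: [-3.134, 0.012, 3.112]
ft_force: [1.2, -0.3, 1.0]
gripper_width: 0.586
gripper_force: 0.0
```

Run:
```python
from h import *
o=bot.get_obs();print(o["time"],o["ee_pos"],o["eef_rot"])
c=capture("wrist");save(c,"w2")
for t in("scraper_grip","scraper_tip"):
    for d in place_of("wrist",t)[:2]: print(t,d["score"],np.round(d["location"]),at(c,d["location"],.012))
print(rel((.601,.307,.17),np.pi-.18))
```

```text
12.2 [ 0.46058192 -0.23232134  0.18628107] [-3.13388102  0.01209139  3.11188484]
scraper_grip 0.8 [173. 326.] [ 0.4562443  -0.23128734  0.012     ]
scraper_tip 0.6 [274. 329.] [ 0.57706035 -0.23079588  0.012     ]
(array([-12.83,  54.08,   0.77]), array([-0.001,  0.001,  0.15 ]))
```

>>> send_rows(targets="7.5 -1 6 0 0 0 0.05;7.5 -2 14 0 0 0 0.1;7.5 -6 26 0 0 0 0.15;7.5 -6 26 0 0 0 0.15;7.5 -6 26 0 0 0 0.15;7.5 -8 34 0 0 0 0.15;7.5 -10 42 0 0 0 0.15;7.5 -12.8 54 1 0 0 0.15;7.5 -12.8 54 2 0 0 0.15;7.5 -12.8 54 3 0 0 0.15")

```text
time: 13.18
ee_pos: [0.5622, 0.1742, 0.1647]
eef_rot: [-3.14, -0.003, 2.962]
ft_force: [1.1, -0.3, 0.4]
gripper_width: 0.877
gripper_force: 0.0
```

>>> send_rows(targets="7.5 0 0 0 0 0 0;7.5 0 0 0 0 0 0;7.5 0 0 0 0 0 0")

```text
time: 13.43
ee_pos: [0.5618, 0.1719, 0.1648]
eef_rot: [-3.139, -0.004, 2.962]
ft_force: [-0.9, -0.6, -0.1]
gripper_width: 0.881
gripper_force: 0.0
```

Run:
```python
from h import *
o=bot.get_obs();print(o["time"],o["ee_pos"],o["eef_rot"])
c=capture("wrist");save(c,"w3")
for t,z in(("paperweight_center",.022),("paperweight",0)):
    for d in place_of("wrist",t)[:2]: print(t,d["score"],np.round(d["location"]),at(c,d["location"],z))
for d in recognise("wrist","paperweight")[:2]:
    l,t,w,h=d["extent"];print(d, at(c,(t+h/2,l+w/2),.022))
print(rel((.601,.307,.1),np.pi-.18))
```

```text
13.4333 [0.56177801 0.17185057 0.16476924] [-3.13941123 -0.00368933  2.96244167]
paperweight_center 0.86 [205. 467.] [0.60375728 0.30527726 0.022     ]
paperweight 0.65 [195. 458.] [0.60095655 0.30636893 0.        ]
{'extent': [439.2, 176.4, 60.3, 57.0], 'score': 0.83} [0.60444059 0.30786144 0.022     ]
(array([-1.28, 14.09,  6.66]), array([-0.001, -0.001, -0.002]))
```

>>> send_rows(targets="7.5 -0.5 4 1 0 0 0;7.5 -0.8 8 3 0 0 0;7.5 -1.2 12 5 0 0 0;7.5 -1.5 14.1 6.6 0 0 0;7.5 -1.5 14.1 6.6 0 0 0;7.5 -1.5 14.1 6.6 0 0 0")

```text
time: 14.13
ee_pos: [0.6024, 0.3079, 0.099]
eef_rot: [-3.139, -0.003, 2.962]
ft_force: [0.7, -0.4, 0.5]
gripper_width: 0.876
gripper_force: 0.0
```

Run:
```python
from h import *
o=bot.get_obs();print(o["time"],o["ee_pos"],o["eef_rot"])
c=capture("wrist");save(c,"w4")
for t,z in(("paperweight_center",.022),("paperweight",0)):
    for d in place_of("wrist",t)[:2]: print(t,d["score"],np.round(d["location"]),at(c,d["location"],z))
for d in recognise("wrist","paperweight")[:1]:
    l,t,w,h=d["extent"];print(d, at(c,(t+h/2,l+w/2),.022))
print(rel((.603,.307,.006),np.pi-.18))
```

```text
14.1333 [0.60235129 0.30787752 0.09896311] [-3.13932023e+00 -2.65628475e-03  2.96238655e+00]
paperweight_center 0.56 [212. 322.] [0.60297605 0.30621171 0.022     ]
paperweight 0.92 [198. 324.] [ 5.99492894e-01  3.08022246e-01 -2.77555756e-17]
{'extent': [287.4, 175.7, 69.5, 73.6], 'score': 0.74} [0.60330903 0.30626421 0.022     ]
(array([ 0.13, -0.01,  9.64]), array([ 0.001,  0.002, -0.002]))
```

>>> send_rows(newtons=40, targets="7.5 0 0 3 0 0 0;7.5 0 0 6 0 0 0;7.5 0 0 8.5 0 0 0;7.5 0 0 9.6 0 0 0;7.5 0 0 9.6 0 0 0;3 0 0 9.6 0 0 0;3 0 0 9.6 0 0 0;3 0 0 9.6 0 0 0;3 0 0 9.6 0 0 0;3 0 0 9.6 0 0 0")

```text
time: 15.17
ee_pos: [0.6053, 0.3086, 0.0079]
eef_rot: [3.14, 0.004, 2.962]
ft_force: [-0.8, -1.4, 7.4]
gripper_width: 0.578
gripper_force: 42.1
```

>>> send_rows(targets="3 0 0 -1 0 0 0;3 0 0 -3 0 0 0;3 0 0 -6 0 0 0;3 0 0 -10 0 0 0;3 0 0 -14 0 0 0;3 0 0 -17 0 0 0;3 0 0 -17 0 0 0;3 0 0 -17 0 0 0")

```text
time: 15.83
ee_pos: [0.6051, 0.3092, 0.1786]
eef_rot: [3.138, 0.006, 2.962]
ft_force: [-0.0, -0.7, -2.8]
gripper_width: 0.578
gripper_force: 42.2
```

Run:
```python
from h import *
o=bot.get_obs();print(o["time"],o["ee_pos"],o["eef_rot"],o["gripper_width"],o["gripper_force"])
c=capture("scene");save(c,"s9")
for d in place_of("scene","paperweight_center")[:2]: print(d, at(c,d["location"],.19))
for d in place_of("scene","cover_edge")[:2]: print(d)
q=np.array([.605,-.006])+np.array([.984,-.179])*-.012
print(q,rel((q[0],q[1],.17),np.pi-.18))
```

```text
15.8333 [0.60514518 0.30918875 0.17859267] [3.13789491 0.00568678 2.96198766] 0.5778600280895984 42.16567374765873
{'location': [182.2, 464.8], 'score': 0.95} [0.61057796 0.31831301 0.19      ]
{'location': [248.5, 404.8], 'score': 0.84}
[ 0.593192 -0.003852] (array([ -4.7 , -30.82,   0.34]), array([-0.002, -0.003,  0.   ]))
```

>>> send_rows(targets="3 -0.6 -4 0 0 0 0;3 -1.2 -8 0 0 0 0;3 -1.8 -12 0 0 0 0;3 -2.4 -16 0 0 0 0;3 -3 -20 0 0 0 0;3 -3.6 -24 0 0 0 0;3 -4.2 -28 0 0 0 0;3 -4.7 -30.8 0.3 0 0 0;3 -4.7 -30.8 0.3 0 0 0;3 -4.7 -30.8 0.3 0 0 0")

```text
time: 16.82
ee_pos: [0.5927, -0.0047, 0.1696]
eef_rot: [-3.142, -0.005, 2.958]
ft_force: [-0.3, 0.5, -1.9]
gripper_width: 0.576
gripper_force: 42.4
```

>>> send_rows(targets="3 0 0 0 0 0 0;3 0 0 0 0 0 0;3 0 0 0 0 0 0")

```text
time: 17.07
ee_pos: [0.5941, -0.0018, 0.1714]
eef_rot: [-3.142, -0.001, 2.964]
ft_force: [0.5, 0.3, -2.6]
gripper_width: 0.579
gripper_force: 42.4
```

Run:
```python
from h import *
o=bot.get_obs();print(o["time"],o["ee_pos"],o["eef_rot"],o["gripper_width"],o["gripper_force"])
print(rel((.593,-.004,.02),np.pi-.18))
c=capture("scene");save(c,"s10")
k=cv2.resize(np.array(c["pixels"])[100:260,220:420,::-1],(750,600),interpolation=3)
cv2.imwrite("pics/c7.png",cv2.convertScaleAbs(k,alpha=1.5))
```

```text
17.0667 [ 0.59411751 -0.00180568  0.17137313] [-3.14158447e+00 -1.03223384e-03  2.96380360e+00] 0.5786653639765732 42.40027382969856
(array([ 0.06, -0.24, 15.14]), array([-0.   , -0.001,  0.002]))
```

View pics/c7.png

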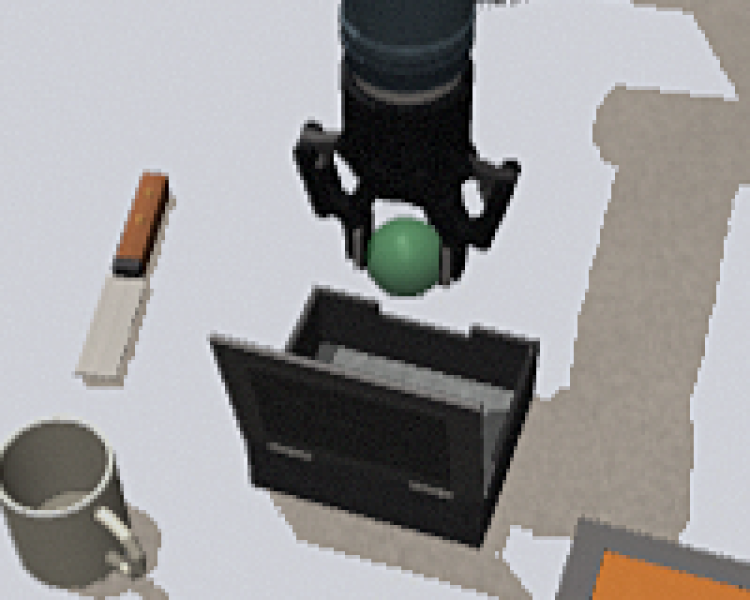

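The ball is held at (403,257), above the open case. The cover is open and the scraper lies flat at left. I'll lower gently.

>>> send_rows(targets="3 0 -0.2 1.5 0 0 0;3 0 -0.2 3.5 0 0 0;3 0 -0.2 5.5 0 0 0;3 0 -0.2 7.5 0 0 0;3 0 -0.2 9.5 0 0 0;3 0 -0.2 11.5 0 0 0;3 0 -0.2 13 0 0 0;3 0 -0.2 14 0 0 0;3 0 -0.2 14.6 0 0 0;3 0 -0.2 15 0 0 0")

```text
time: 17.95
ee_pos: [0.594, -0.0047, 0.0214]
eef_rot: [-3.141, -0.0, 2.963]
ft_force: [-0.9, 0.2, -1.4]
gripper_width: 0.576
gripper_force: 42.4
```

>>> send_rows(targets="3 0 0 0.1 0 0 0;3 0 0 0.2 0 0 0;3 0 0 0.3 0 0 0;3 0 0 0.4 0 0 0;3 0 0 0.45 0 0 0;3 0 0 0.45 0 0 0")

```text
time: 18.45
ee_pos: [0.5943, -0.0053, 0.0177]
eef_rot: [-3.141, 0.001, 2.962]
ft_force: [-0.4, 0.3, -1.4]
gripper_width: 0.578
gripper_force: 42.4
```

>>> send_rows(targets="3 0 0 0.1 0 0 0;3 0 0 0.2 0 0 0;3 0 0 0.3 0 0 0;3 0 0 0.35 0 0 0;3 0 0 0.35 0 0 0;3 0 0 0.35 0 0 0")

```text
time: 18.95
ee_pos: [0.594, -0.0052, 0.0138]
eef_rot: [-3.141, -0.0, 2.962]
ft_force: [-1.1, -0.1, -2.4]
gripper_width: 0.581
gripper_force: 42.4
```

>>> send_rows(targets="3 0 0 0.05 0 0 0;3 0 0 0.1 0 0 0;3 0 0 0.15 0 0 0;3 0 0 0.15 0 0 0;3 0 0 0.15 0 0 0")

```text
time: 19.37
ee_pos: [0.5942, -0.0052, 0.0129]
eef_rot: [-3.141, 0.0, 2.962]
ft_force: [-2.5, 0.1, 3.7]
gripper_width: 0.577
gripper_force: 42.8
```

Contact. I'll open and withdraw.

>>> send_rows(targets="7 0 0 0 0 0 0;7 0 0 0 0 0 0;7 0 0 0 0 0 0;7 0 0 0 0 0 0;7 0 0 -1 0 0 0;7 0 0 -3 0 0 0;7 0 0 -6 0 0 0;7 0 0 -10 0 0 0;7 0 0 -14 0 0 0;7 2 0 -17 0 0 0")

```text
time: 20.2
ee_pos: [0.578, -0.0024, 0.1867]
eef_rot: [3.141, 0.007, 2.961]
ft_force: [1.1, -0.8, 1.0]
gripper_width: 0.823
gripper_force: 0.0
```

>>> send_rows(targets="7 3 0 -1 0 0 0;7 7 0 -2 0 0 0;7 11 0 -2 0 0 0;7 14 0 -2 0 0 0;7 14 0 -2 0 0 0;7 14 0 -2 0 0 0;7 14 0 -2 0 0 0;7 14 0 -2 0 0 0")

```text
time: 20.87
ee_pos: [0.4383, 0.0232, 0.203]
eef_rot: [-3.142, 0.002, 2.962]
ft_force: [0.7, -0.3, 0.5]
gripper_width: 0.818
gripper_force: 0.0
```

Run:
```python
from h import *
o=bot.get_obs();print(o["time"],o["ee_pos"],o["gripper_width"],o["ft_force"])
c=capture("top"); a=np.array(c["pixels"])[90:310,160:480,::-1]
for d in place_of("top","paperweight_center")[:2]: print(d["score"],d["location"],at(c,d["location"],.027))
c=capture("scene"); b=np.array(c["pixels"])[100:320,160:480,::-1]
f=np.vstack([cv2.resize(x,None,fx=1.36,fy=1.36,interpolation=3) for x in(a,b)])
cv2.imwrite("pics/c8.png",cv2.convertScaleAbs(f,alpha=1.5));print(f.shape)
```

```text
20.8667 [0.43826979 0.02318771 0.20299556] 0.8180474752858726 [ 0.67771493 -0.31983998  0.465255  ]
0.71 [199.8, 312.0] [ 0.58418343 -0.01257452  0.027     ]
(598, 435, 3)
```

View pics/c8.png

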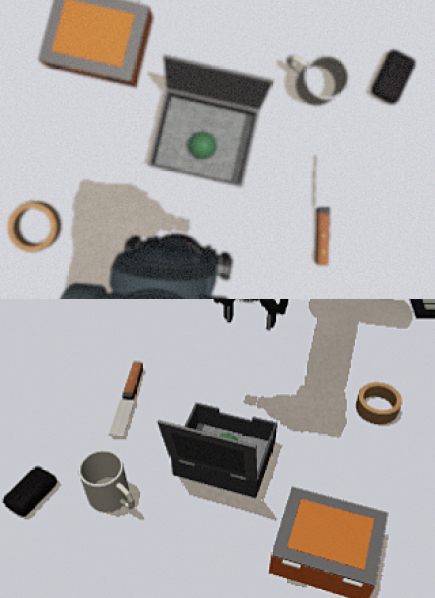

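The ball sits inside the grey case at top (203,145), the cover is open, the scraper lies flat, and the other things look undisturbed. I'm handing in.

```bash
python3 -c "
from workcell import bot
print(bot.hand_in())"
```

```text
the job is handed in; nothing more can be done
None
```

The job is handed in, result not reported: the last pictures show the cover prised open (about 1.7 rad by my estimate), the scraper flat on the table, the paperweight on the case floor, and the mug, mouse and tape apparently undisturbed.

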